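# Set the length stop in its notch and slide the workpiece up to it

### The arm

A 7-joint arm with a two-finger parallel gripper is mounted at the origin on the work surface; the furniture and walls round the work are solid. World frame = base frame: x ahead of the robot, y to its left, z up, the work surface at z = 0. Lengths are in m, angles in degrees, forces in N, time in s.
With the tool pointing down it reaches from about 0.35 to 0.775 m from the base axis. Payload 3.1 kg.
Tool frame: the origin (TCP) lies on the centre line of the jaws, within the pads' length; the fingertips stand 17 mm ahead of it and the grasp point (between the pads) lies 2 mm behind it (robot.tip_reach is the distance from the TCP to the fingertips, in m); z points along the fingers, y is the line along which they close (so a half turn about z gives the same grasp; the last joint's range is limited). The gripper opens to 85 mm and grips with 20 to 120 N. Pads are 22 mm wide; open, the fingers measure 114 mm over their backs; the gripper's body (76 mm by 85 mm) begins 54 mm behind the grasp point. The pads swing forward as they close: fully open they stand 13 mm farther back than shut.
Start: joints at [73.642, 17.813, 0.802, 86.603, -0.252, 75.585, -1.558], TCP at [0.133, -0.534, 0.248] pointing down, gripper open.
Joint ranges: [-154.91, 154.91], [-16.99, 109.72], [-72.82, 74.43], [7.12, 147.25], [-82.49, 262.49], [11.32, 116.49], [-174.64, 174.64]. Speed limits (degrees/s): [159.86, 159.86, 180, 180, 180, 180, 180].

### API

Orientations are given as [roll, pitch, yaw] about the fixed x, y, z axes, in that order (R = Rz(yaw) Ry(pitch) Rx(roll)).
In Python, from station import robot, fingers, vision, workorder, recognise gives the robot as it stands. Calls block until the motion is done:
- robot.move_to(position, orientation): joint-space move of the TCP to a pose.
- robot.line_to(position, orientation=None, velocity=0.15, f_stop=None): straight line of the TCP; orientation=None keeps the orientation; velocity is the mean speed in m/s. With f_stop (N) it stops when the force on the tool has changed by that much, and returns True; else False.
- robot.move_j(angles): joint-space move.
- fingers.gripper_to(opening, force=None): opening from 0.0 (shut) to 1.0 (fully open); force is the grip in N (None keeps the last); returns when the fingers have stopped.
- robot.pause(seconds).
- robot.inverse_kinematics(position, orientation): joint angles nearest the present ones, or None.
- vision.grab_frame(name): name is "scene" or "side" or "wrist"; returns the picture (400x640x3 uint8, red, green, blue); there is no depth.
- vision.calibration(name): a dict with "mtx" (3x3 intrinsics, pixels), "extrinsics" (4x4, takes a point from world to camera coordinates); the wrist camera has in their place "T_tool_cam" (4x4, takes a point from camera to tool coordinates, whose origin is the TCP and whose axes are the flange's). Camera axes: x right, y up, looking along -z (the intrinsics and any distortion apply to the point x, -y, -z); pixel columns grow to the right and rows downward; lengths in m; the calibration is good to about 2 mm. A picture is of the moment at which its call begins: read the wrist's pose just before it. calibration takes no time and is no camera call.
A pose or a line that the arm cannot do raises robot.PlanningError and nothing moves.
- workorder.close_job(): hands the job in; it is judged then, once.
Trained networks look in the newest picture that a camera, given by its name, has taken for a name from the list of things; names that differ only in an ending like _2 or _b are one class to them, and where a whole thing is asked for, a point or a joint stands for the part that bears it (a point fixed in the world has none). Each returns a list of dicts, best first, with "p" (0 to 1); they miss things now and then, are a little off and sometimes report something else, mostly with a low value. They report only what shows in the picture. A call takes as long as a camera call. They do not tell look-alikes from the thing itself.
- recognise(label, camera): "rect" ([centre column, centre row, width, height] in pixels, round what is visible of it).
Readings, each from a call of its own:
- robot.current_time_s(): time.
- robot.current_joint_positions(): joint angles.
- robot.current_dq(): joint speeds.
- robot.current_joint_torque(): joint torques, N m.
- robot.current_tool_pos(): TCP position.
- robot.current_eef_rot(): TCP orientation.
- robot.current_contact_force(): force on the tool from outside, world axes, zero at the start.
- robot.current_torque(): the same for the moment, N m.
- robot.current_finger_gap(): opening from 0.0 (shut) to 1.0 (fully open).
- robot.current_gripper_force(): force on a finger pad.
Only numpy, scipy, OpenCV 4.12 (cv2) and the standard library are available. Lean on these libraries where they do the work, as an engineer would, in place of code of your own. Each camera call takes 0.05 s, during which the arm holds its last target. There are 200 camera calls.

### The job

On the drilling jig, push the sliding length stop to the left along its fence until its spring pin drops into the notch of the brass block behind the fence, and leave it seated there. Then push the long wooden workpiece that lies against the fence to the right until its end butts up against the stop, without driving the stop out of the notch. Only push: do not pinch the stop, pull up its pin or lift the workpiece; leave the other things where they are, and withdraw at the end.

Things in the scene. Friction and masses are not known exactly. Their poses are not given: they have to be found in the camera images.
- jig: Drilling jig fixed to the table; place and yaw (within 0.2 rad) vary. Plywood base 215 x 500 x 12 mm with an aluminium fence 480 mm long, 40 mm deep, its top 52 mm above the table. Origin: at table height below the middle of the fence's front face. Axes: x away from the robot (fence from x = 0 to 40 mm), y left along the fence, z up. The apron in front bears small things.
- stop (a joint): Travel of the length stop in m, growing to the left (jig +y), -0.05 to 0.20; at 0 its middle is at jig y = -120 mm. Starts 90 to 190 mm right of the notch. Sliding takes 1.5 to 2 N; from 16 mm before the notch the pin climbs a ramp and the push rises to about 6 N; then it dips as the pin falls in; about 13 N would drive it out again, either way.
- pin (a joint): Height of the stop's vertical spring pin in m: 0 at its lowest, both clear of the block and fully down in the notch; about 0.004 when it stands on either lip of the notch. It must not be pulled above 0.008.
- stop_face (a point): Middle of the left face of the stop's front leg, which the workpiece meets: 30 mm above the table, 17.5 mm in front of the fence's face; axes as the jig's. The stop is an aluminium block with black cheeks, 50 mm long along the fence. The leg hangs in the channel, 33 mm deep, from 15 to 57 mm above the table.
- cheek_left: Black plastic cheek, 5 mm thick, that forms the stop's left (+y) face. Origin: at table height below the fence's front face, at the stop's middle; axes as the jig's. Pressing both cheeks at once is pinching.
- cheek_right: The like cheek that makes up the stop's right (-y) end face, where it is pushed; same origin as the left one.
- notch (a point): Middle of the notch in the brass block (56 mm long, clamped behind the fence, within 30 mm of its middle), at the height of its lips: 54 mm above the table, 54 mm behind the fence's front face; axes as the jig's. The stop is seated when its middle is level with this point along the fence (within 3 mm): stop_face is then 25 mm left of it.
- work_center (a point): Centre of the loose workpiece: pale wooden bar 32 x 130 x 32 mm, about 0.09 kg, in the channel against the fence, left of the stop, long axis (y) along the fence; its lower face rests at z = 12 mm. It can slide along the channel only.
- work_end (a point): Middle of the workpiece's right end face (65 mm to the right of its centre), the end that shall meet the stop; axes as the workpiece's.
- block: Bystander: loose wooden offcut 45 x 90 x 35 mm on the jig's apron. Origin under its centre.
- pencil: Bystander: pencil 136 mm long, 7 mm thick, on the jig's apron. Origin under its centre.
- tape_roll: Bystander: roll of masking tape, 100 mm across, 25 mm high, on the table to the left of the jig. Origin under its centre.
- screwdriver: Bystander: red screwdriver 198 mm long, 28 mm high, on the table to the right of the jig. Origin under its centre.
- measure: Bystander: yellow tape measure 74 x 93 x 34 mm on the table behind the jig. Origin under its centre.
- channel (a point): Middle of the floor (12 mm above the table) of the 36 mm wide channel in which the workpiece slides; axes as the jig's. The fence's face bounds it at the back; at the front a guide strip, 12 mm wide, top 20 mm above the table, from 55 mm right to 245 mm left of here.
- stop_right (a point): Middle of the right face of the stop's upper part, where it is pushed: 75 mm above the table, 50 mm right of the stop's left face. This part saddles the fence: 100 mm deep, from 38 mm in front of the fence's face to 62 mm behind it, 55 to 96 mm above the table. The pin's round head, 18 mm wide, stands on it at the back, up to 109 mm.
Things that resemble listed ones, but are neither listed nor needed, are in the scene too. Leave any black or green look-alike of the part that bears work_center alone.

How it is judged (in metres and radians):
On the way, in this order (a step that is already met when the one before it is completed fails the run):
1. the stop is seated in the notch, its pin fully down, before the workpiece reaches it (y of stop_face in the frame of notch between 0.022 and 0.028 m and value of joint pin below 0.002 m and velocity of joint stop between -0.01 and 0.01 m/s), for 0.2 s.
2. the workpiece's end butts against the stop (y of work_end in the frame of stop_face between -0.002 and 0.003 m and x of work_end in the frame of stop_face between -0.008 and 0.008 m), for 0.1 s.
At the end, for the whole second after the job is handed in: The stop's middle is within 3 mm of the notch along the fence with its pin less than 2 mm up and the stop at rest; the workpiece lies down in the channel with its right end on the stop's face (gap under 3 mm) (all of step 1 and all of step 2 and z of work_center in the frame of jig between 0.025 and 0.031 m); the robot touches nothing.
It fails at once if the stop is pinched (both cheeks pressed by the fingers at once) (contact force between the fingers and cheek_left above 0.5 N and contact force between the fingers and cheek_right above 0.5 N).
It fails at once if the pin is pulled up by hand (more than 8 mm) (value of joint pin above 0.008 m).
It fails at once if the workpiece is lifted (more than 8 mm) (z of work_center in the frame of jig above 0.036 m).
It fails at once if a bystander (offcut, pencil, roll of tape, screwdriver, tape measure) is moved by more than 25 mm (distance of any of block, pencil, tape_roll, screwdriver, measure from where it was at the start of the episode above 0.025 m).
It also fails if it takes over 58 s, if anything falls off the work surface, if the arm or the gripper's body presses on something with over 40 N, if the wrist force passes 120 N, or if a joint passes its speed limit or range.

## Working session

There is one attempt and no reset: what is moved stays moved. The work goes in short steps, each a Python script; the robot and the scene stay as the last script left them, time stands still between calls to the robot, and variables do not carry over. Pictures are saved under pics/ and viewed, at most 10 in all, crops included, and the job is handed in when it is done.

```bash
mkdir -p pics; ls; cat > h.py <<'E'
import numpy as np, cv2
from station import robot, fingers, vision, workorder, recognise
def P(name):
    c=vision.calibration(name); return np.array(c["mtx"]),np.array(c["extrinsics"]),c
def proj(name,p):
    K,E,c=P(name); p=np.atleast_2d(p); q=(E[:3,:3]@p.T).T+E[:3,3]; q=q*[1,-1,-1]
    u=(K@q.T).T; return u[:,:2]/u[:,2:]
def ray(name,uv):
    K,E,c=P(name); d=np.linalg.inv(K)@[uv[0],uv[1],1]; d=d*[1,-1,-1]
    R=E[:3,:3]; return -R.T@E[:3,3], R.T@d
def onz(name,uv,z):
    o,d=ray(name,uv); return o+d*(z-o[2])/d[2]
E
python3 - <<'E'
from h import *
for n in("scene","side"):
    im=vision.grab_frame(n); cv2.imwrite(f"pics/{n}0.png",im[:,:,::-1])
    c=vision.calibration(n); print(n,{k:(np.round(v,3).tolist() if k!="x" else 0) for k,v in c.items()})
    for l in("jig","cheek_left","cheek_right","work_center","notch","stop","pin","stop_face","block","pencil"):
        try: print(l,[(np.round(r["rect"],1).tolist(),round(r["p"],2)) for r in recognise(l,n)[:3]])
        except Exception as e: print(l,e)
print(robot.current_time_s())
E
```

```text
pics
scene {'mtx': [[391.434, 0.0, 318.449], [0.0, 391.434, 202.653], [0.0, 0.0, 1.0]], 'extrinsics': [[-0.509, -0.86, -0.009, 0.309], [0.514, -0.312, 0.799, -0.341], [-0.69, 0.402, 0.602, -0.727], [0.0, 0.0, 0.0, 1.0]]}
jig [([331.1, 215.5, 194.1, 109.4], 0.59)]
cheek_left [([368.4, 187.2, 20.1, 37.7], 0.7)]
cheek_right [([313.6, 197.6, 17.1, 9.6], 0.71), ([369.4, 189.8, 18.9, 39.7], 0.24)]
work_center [([274.1, 229.2, 50.2, 24.8], 0.95), ([194.9, 239.1, 26.1, 47.1], 0.85), ([333.6, 283.1, 55.9, 16.9], 0.8)]
notch [([374.7, 185.1, 29.4, 45.5], 0.59)]
stop [([375.9, 186.7, 30.3, 43.6], 0.66)]
pin [([274.0, 228.1, 49.6, 24.5], 0.23)]
stop_face [([375.2, 186.3, 28.8, 46.5], 0.61)]
block [([301.0, 240.0, 39.6, 30.4], 0.86)]
pencil [([392.6, 215.9, 42.2, 9.0], 0.6)]
side {'mtx': [[476.601, 0.0, 316.385], [0.0, 476.601, 206.012], [0.0, 0.0, 1.0]], 'extrinsics': [[0.905, -0.425, -0.012, -0.495], [0.232, 0.471, 0.851, -0.202], [-0.355, -0.773, 0.525, -1.423], [0.0, 0.0, 0.0, 1.0]]}
jig [([326.1, 232.7, 113.0, 98.6], 0.96)]
cheek_left []
cheek_right [([348.2, 244.4, 31.0, 26.6], 0.7)]
work_center [([307.2, 201.0, 16.3, 26.8], 0.87), ([253.9, 221.6, 9.1, 20.6], 0.68)]
notch [([346.1, 241.1, 38.7, 38.1], 0.44)]
stop [([345.0, 241.6, 33.8, 36.5], 0.94), ([339.3, 216.7, 12.6, 9.4], 0.68)]
pin [([305.4, 201.8, 21.7, 21.0], 0.52)]
stop_face [([347.9, 243.2, 36.8, 37.9], 0.59)]
block [([292.1, 210.8, 17.9, 24.7], 0.68)]
pencil []
1.1
```

```bash
python3 - <<'E'
import cv2
a=cv2.imread("pics/scene0.png")[120:320,170:450];b=cv2.imread("pics/side0.png")[150:310,230:430]
cv2.imwrite("pics/a.png",cv2.resize(a,None,fx=2.85,fy=2.85,interpolation=2));cv2.imwrite("pics/b.png",cv2.resize(b,None,fx=3.7,fy=3.7,interpolation=2))
E
```

```text
(no output)
```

View pics/a.png

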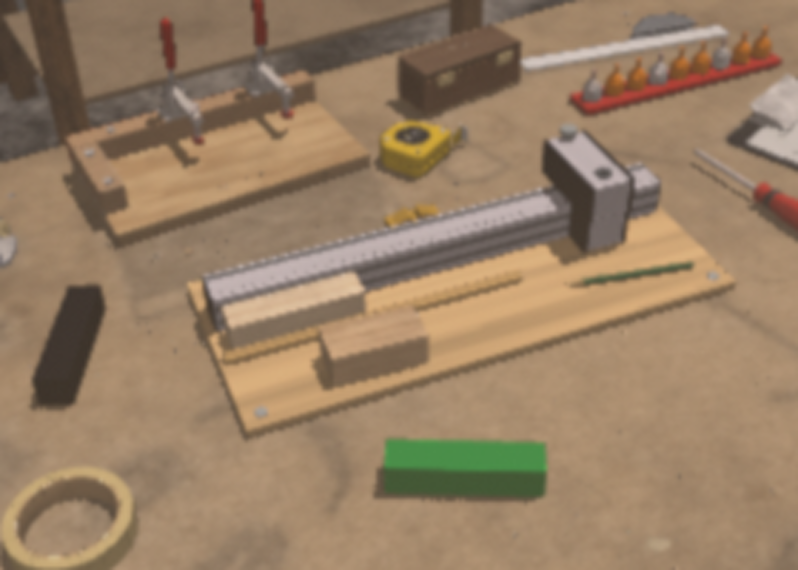

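View pics/b.png

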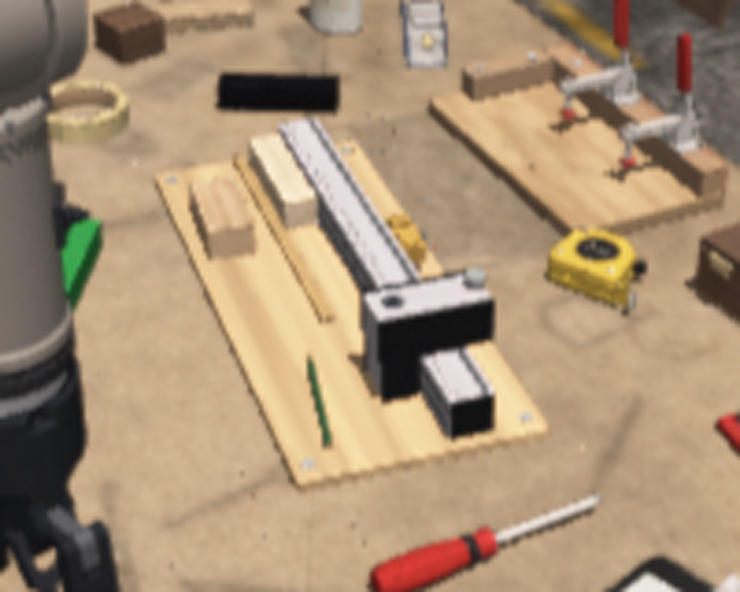

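The scene picture shows the pale workpiece at the left of the fence (crop ~(295,305)), the stop at the right (~(590,190)) and the brass block behind the fence (~(412,215)). The side view shows the stop's right cheek at ~(430,345) and the pencil and offcut on the apron. Next is a coarse model fit from corners.

```bash
cat > fit.py <<'E'
from h import *
from scipy.optimize import least_squares
sc=lambda x,y:("scene",np.array([170+x/2.85,120+y/2.85]))
sd=lambda x,y:("side",np.array([230+x/3.7,150+y/3.7]))
# (obs, fn of (xb,s,w,n) -> jig pt)
O=[(sc(245,428),lambda b,s,w,n:(b,.25,.012)),(sc(734,281),lambda b,s,w,n:(b,-.25,.012)),
(sd(157,177),lambda b,s,w,n:(b,.25,.012)),(sd(300,482),lambda b,s,w,n:(b,-.25,.012)),(sd(546,427),lambda b,s,w,n:(b+.215,-.25,.012)),
(sd(452,404),lambda b,s,w,n:(0,-.24,.052)),(sd(493,397),lambda b,s,w,n:(.04,-.24,.052)),
(sc(545,143),lambda b,s,w,n:(.062,s+.025,.096)),(sc(592,190),lambda b,s,w,n:(-.038,s+.025,.096)),(sc(632,172),lambda b,s,w,n:(-.038,s-.025,.096)),
(sd(370,313),lambda b,s,w,n:(-.038,s-.025,.096)),(sd(492,301),lambda b,s,w,n:(.062,s-.025,.096)),
(sd(287,196),lambda b,s,w,n:(-.034,w-.065,.044)),(sd(313,190),lambda b,s,w,n:(-.002,w-.065,.044)),
(sc(366,293),lambda b,s,w,n:(-.034,w-.065,.044)),(sc(230,320),lambda b,s,w,n:(-.034,w+.065,.044)),(sc(222,303),lambda b,s,w,n:(-.002,w+.065,.044)),
(sc(413,206),lambda b,s,w,n:(.054,n,.054)),(sd(406,240),lambda b,s,w,n:(.054,n,.054))]
def W(p,q):
    c,s=np.cos(p[2]),np.sin(p[2]); q=np.array(q); return np.array([p[0]+c*q[0]-s*q[1],p[1]+s*q[0]+c*q[1],q[2]])
def res(p): return np.concatenate([proj(o[0],W(p,f(*p[3:])))[0]-o[1] for o,f in O])
r=least_squares(res,[.5,-.05,0,-.14,-.12,.12,0],loss="soft_l1")
print(np.round(r.x,4)); print(np.round(res(r.x).reshape(-1,2),1).tolist())
E
python3 fit.py; python3 -c "
from h import *
print({k:np.round(v,3).tolist() for k,v in vision.calibration('wrist').items()}, robot.current_tool_pos(),robot.current_eef_rot())"
```

```text
[ 0.5736 -0.0171 -0.1451 -0.1291 -0.1511  0.1713  0.0189]
[[0.5, -1.1], [1.8, -0.3], [-0.1, -1.8], [-1.7, -0.5], [1.0, 0.1], [-1.5, -0.9], [0.2, -1.6], [-0.8, -1.4], [-0.6, -0.1], [1.1, 2.2], [1.5, 1.6], [0.1, -1.0], [-0.5, 0.7], [1.3, 0.9], [-0.2, -1.6], [-0.0, 1.5], [-0.3, -0.0], [1.2, 0.7], [-0.6, -5.1]]
{'mtx': [[276.331, 0.0, 319.752], [0.0, 276.331, 197.714], [0.0, 0.0, 1.0]], 'T_tool_cam': [[0.0, 0.964, 0.267, 0.068], [1.0, 0.0, -0.001, 0.0], [-0.001, 0.267, -0.964, -0.126], [0.0, 0.0, 0.0, 1.0]]} [ 0.13278181 -0.53376177  0.24832352] [1.79996835e+02 2.52485382e-03 1.39714622e+01]
```

The coarse fit is consistent, with residuals of about 1 px. Next I refine it with two wrist views over the notch and the stop.

```bash
cat >> h.py <<'E'
J0=np.array([.5736,-.0171,-.1451])
def jw(x,y,z,J=J0):
    c,s=np.cos(J[2]),np.sin(J[2]); return np.array([J[0]+c*x-s*y,J[1]+s*x+c*y,z])
ORI=[180,0,float(np.degrees(J0[2]))]
E
python3 - <<'E'
from h import *
import pickle
from scipy.spatial.transform import Rotation as Ro
fingers.gripper_to(0.0)
V=[]
for i,(x,y,z) in enumerate([(-.04,-.10,.22),(-.04,.06,.19)]):
    robot.move_to(jw(x,y,z),ORI)
    p=robot.current_tool_pos();r=robot.current_eef_rot()
    im=vision.grab_frame("wrist"); cv2.imwrite(f"pics/w{i}.png",im[:,:,::-1]); V.append((np.array(p),np.array(r)))
    for l in("cheek_right","stop","notch","work_center"): print(i,l,[(np.round(q["rect"],1).tolist(),round(q["p"],2)) for q in recognise(l,"wrist")[:3]])
pickle.dump(V,open("V.pkl","wb")); print(V,robot.current_time_s())
E
```

```text
0 cheek_right [([399.4, 134.8, 14.9, 113.0], 0.58)]
0 stop [([374.6, 132.2, 67.0, 120.0], 0.65)]
0 notch [([201.5, 92.2, 65.0, 33.7], 0.68), ([371.0, 132.5, 65.3, 119.8], 0.47)]
0 work_center [([78.0, 165.2, 141.8, 34.0], 0.91), ([174.1, 309.9, 106.0, 37.3], 0.68), ([534.9, 147.6, 27.6, 168.7], 0.35)]
1 cheek_right [([616.5, 137.1, 43.1, 129.6], 0.57)]
1 stop [([564.0, 135.7, 151.9, 135.3], 0.75)]
1 notch [([360.2, 89.5, 65.1, 39.8], 0.95), ([506.9, 221.8, 108.2, 26.4], 0.53)]
1 work_center [([208.3, 169.6, 139.6, 37.3], 0.92), ([28.0, 113.5, 56.0, 134.8], 0.9)]
[(array([ 0.51932459, -0.11179634,  0.2199278 ]), array([ 1.79947993e+02,  9.35297266e-03, -8.44056588e+00])), (array([0.54276107, 0.04775923, 0.1898945 ]), array([ 1.79939832e+02, -1.30426251e-03, -8.28002321e+00]))] 5.125
```

View pics/w0.png

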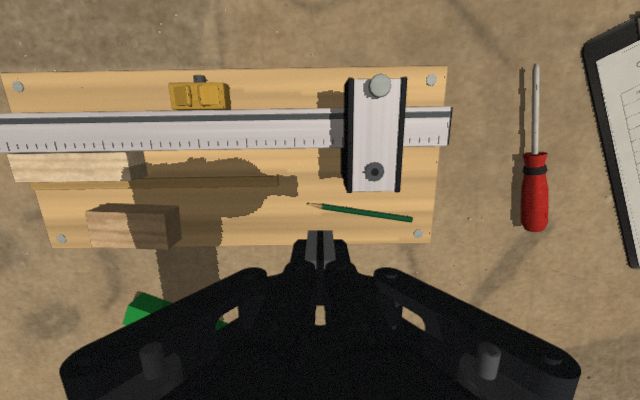

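View pics/w1.png

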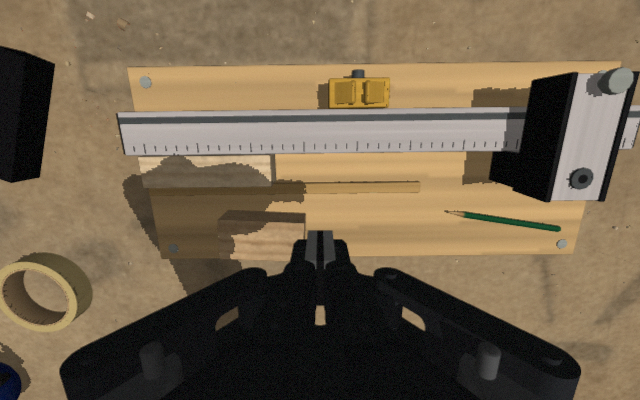

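Wrist view 0 shows the stop's top at columns 352–405, rows 78–191, and the notch in the brass block at ~(199,95). View 1 shows the notch at ~(358,93), the fence's left end at (126,155) and the workpiece's right end at ~(272,170).

```bash
python3 - <<'E'
from h import *
import pickle
from scipy.spatial.transform import Rotation as Ro
V=pickle.load(open("V.pkl","rb")); c=vision.calibration("wrist");K=np.array(c["mtx"]);T=np.array(c["T_tool_cam"]);print(c.keys())
def wray(i,uv):
    p,r=V[i];R=Ro.from_euler("xyz",r,degrees=True).as_matrix()
    d=np.linalg.inv(K)@[*uv,1]*[1,-1,-1]; return p+R@T[:3,3],R@T[:3,:3]@d
def toj(w):
    d=w[:2]-J0[:2];c,s=np.cos(J0[2]),np.sin(J0[2]);return np.round([c*d[0]+s*d[1],-s*d[0]+c*d[1],w[2]],4)
def z(i,uv,h): o,d=wray(i,uv);return toj(o+d*(h-o[2])/d[2])
def tri(rs):
    A=[];b=[]
    for o,d in rs:
        d=d/np.linalg.norm(d);M=np.eye(3)-np.outer(d,d);A.append(M);b.append(M@o)
    return np.linalg.lstsq(np.vstack(A),np.hstack(b),rcond=None)[0]
print("notch z54",z(0,(199.5,95),.054),z(1,(358.5,93),.054),"tri",toj(tri([wray(0,(199.5,95)),wray(1,(358.5,93))])))
print("fence R front/back",z(0,(447,144),.052),z(0,(450,108),.052),"L",z(1,(126,155),.052),z(1,(118,113),.052))
print("stop right edge",z(0,(406,79),.096),z(0,(400,191),.096),"left",z(0,(352,79),.096),z(0,(349,190),.096))
print("work end",z(1,(272,182),.044),z(1,(275,160),.044))
print("block corners",z(1,(219,215),.035),z(1,(306,215),.035))
print("pencil",z(0,(308,204),.012),z(0,(412,219),.012))
print("stop tri",toj(tri([wray(0,(374,172)),wray(1,(581,179))])),toj(tri([wray(0,(380,85)),wray(1,(616,82))])))
E
```

```text
dict_keys(['mtx', 'T_tool_cam'])
notch z54 [0.053  0.0171 0.054 ] [0.0521 0.0249 0.054 ] tri [0.0539 0.023  0.0394]
fence R front/back [ 0.0045 -0.2353  0.052 ] [ 0.0404 -0.234   0.052 ] L [-0.0031  0.2429  0.052 ] [0.035  0.2431 0.052 ]
stop right edge [ 0.0617 -0.1744  0.096 ] [-0.0351 -0.1767  0.096 ] left [ 0.0618 -0.1291  0.096 ] [-0.034  -0.1291  0.096 ]
work end [-0.0309  0.1072  0.044 ] [-0.0089  0.1033  0.044 ]
block corners [-0.069   0.1671  0.035 ] [-0.069  0.074  0.035]
pencil [-0.0728 -0.0872  0.012 ] [-0.0932 -0.2201  0.012 ]
stop tri [-0.0169 -0.1513  0.0971] [ 0.0554 -0.151   0.1049]
```

```bash
cat >> h.py <<'E'
J0[:]=[.5752,-.0131,-.132]; ORI=[180,0,float(np.degrees(J0[2]))]
def toj(w):
    d=np.array(w)[:2]-J0[:2];c,s=np.cos(J0[2]),np.sin(J0[2]);return np.round([c*d[0]+s*d[1],-s*d[0]+c*d[1],w[2]],4)
def fj():
    f=np.array(robot.current_contact_force());c,s=np.cos(J0[2]),np.sin(J0[2]);return np.round([c*f[0]+s*f[1],-s*f[0]+c*f[1],f[2]],2)
E
python3 - <<'E'
from h import *
st=lambda m:print(m,toj(robot.current_tool_pos()),fj(),round(robot.current_time_s(),2))
robot.move_to(jw(.012,-.235,.19),ORI); robot.line_to(jw(.012,-.235,.089)); robot.pause(.3); st("down")
print(robot.line_to(jw(.012,-.150,.089),velocity=.03,f_stop=1.2)); st("touch")
vision.grab_frame("side")
im=vision.grab_frame("side"); cv2.imwrite("pics/s1.png",cv2.resize(im[150:310,230:430,::-1],None,fx=3.7,fy=3.7,interpolation=2))
E
```

```text
down [ 0.0125 -0.2351  0.0899] [-0.32  0.23 -0.57] 7.38
True
touch [ 0.0117 -0.1915  0.0885] [0.16 0.81 0.33] 8.9
```

View pics/s1.png

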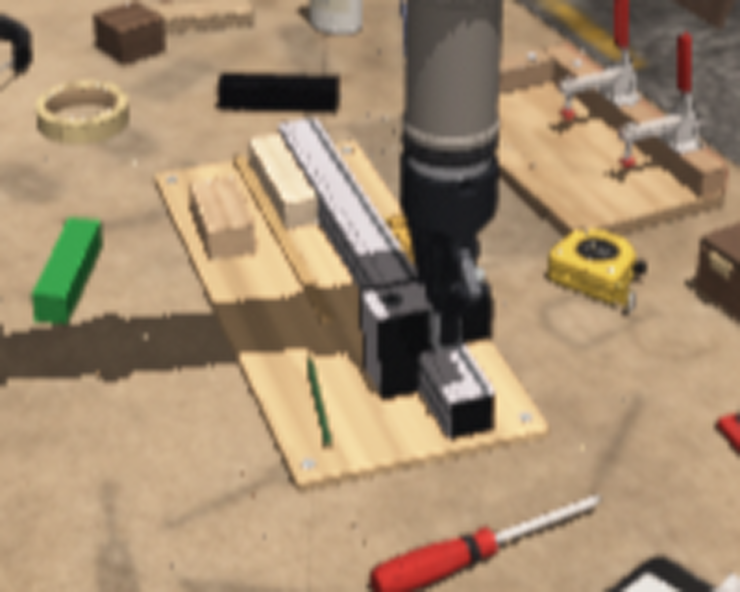

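The finger stands at the stop's right face, and the force noise is about 0.5–1 N. I push on, logging the force.

```bash
python3 - <<'E'
from h import *
st=lambda m:print(m,toj(robot.current_tool_pos()),fj(),round(robot.current_time_s(),2))
hit=False
for y in(-.17,-.14,-.11,-.08,-.055):
    hit=robot.line_to(jw(.012,y,.089),velocity=.05,f_stop=8); st(hit)
    if hit: break
if not hit:
    for y in np.arange(-.051,-.030,.004):
        hit=robot.line_to(jw(.012,y,.089),velocity=.015,f_stop=8.5); st(hit)
        if hit: break
E
```

```text
False [ 0.0125 -0.1688  0.0893] [-0.23 -0.61  0.12] 9.6
False [ 0.0117 -0.1392  0.0889] [ 0.24 -0.55  0.34] 10.35
False [ 0.0122 -0.1091  0.0892] [0.96 0.3  0.86] 11.1
False [ 0.0118 -0.0791  0.089 ] [0.4  0.67 0.1 ] 11.85
False [ 0.012  -0.0539  0.0891] [0.46 0.57 0.8 ] 12.5
False [ 0.012  -0.0511  0.089 ] [0.37 0.3  0.05] 12.92
False [ 0.0121 -0.0467  0.089 ] [ 0.75 -1.62 -0.95] 13.33
False [ 0.012  -0.0424  0.089 ] [ 0.59  0.07 -0.79] 13.75
False [ 0.0121 -0.0385  0.089 ] [-0.4  -0.51  0.33] 14.17
False [ 0.012  -0.0355  0.089 ] [ 0.55 -2.89  0.89] 14.58
False [ 0.012  -0.0331  0.089 ] [-0.17 -6.06  1.17] 15.0
```

```bash
python3 - <<'E'
from h import *
y=-.031; pk=0
for i in range(14):
    y+=.001; robot.line_to(jw(.012,y,.089),velocity=.01); robot.pause(.05)
    f=np.mean([fj()[1] for _ in range(4)]); p=toj(robot.current_tool_pos())[1]
    print(round(y,4),p,round(f,2),round(robot.current_time_s(),2)); pk=min(pk,f)
    if f<-8.5 or f>-1.5: break
E
```

```text
-0.03 -0.0322 -4.82 15.3
-0.029 -0.0314 -5.93 15.6
-0.028 -0.0305 -5.6 15.9
-0.027 -0.0289 -4.21 16.2
-0.026 -0.0233 0.44 16.5
```

The force climbed to 6 N and then dropped to zero at -0.023, which matches the notch. I withdraw and check with the wrist camera on the way to the workpiece.

```bash
python3 - <<'E'
from h import *
import pickle
robot.line_to(jw(.012,-.06,.089)); robot.line_to(jw(.012,-.06,.20),velocity=.25)
robot.move_to(jw(-.05,.10,.21),ORI)
V=[(np.array(robot.current_tool_pos()),np.array(robot.current_eef_rot()))]
im=vision.grab_frame("wrist"); pickle.dump(V,open("V2.pkl","wb"))
cv2.imwrite("pics/w2.png",im[:,:,::-1])
print([(np.round(q["rect"],1).tolist(),round(q["p"],2)) for q in recognise("work_center","wrist")[:3]],robot.current_time_s())
E
```

```text
[([251.9, 154.9, 125.2, 29.6], 0.98), ([71.9, 97.6, 73.4, 134.2], 0.78), ([320.2, 313.8, 10.0, 22.9], 0.62)] 18.2917
```

View pics/w2.png

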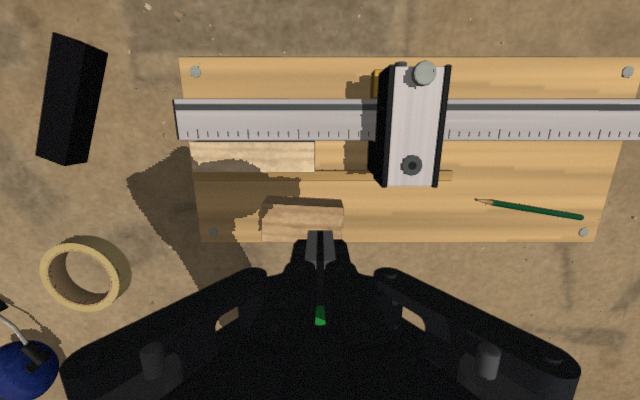

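The stop now stands over the brass block (pin head at (425,73)). The workpiece spans columns ~191–314 at rows 141–171. I check the numbers next.

```bash
python3 - <<'E'
from h import *
import pickle
from scipy.spatial.transform import Rotation as Ro
c=vision.calibration("wrist");K=np.array(c["mtx"]);T=np.array(c["T_tool_cam"])
def z(v,uv,h):
    p,r=v;R=Ro.from_euler("xyz",r,degrees=True).as_matrix()
    d=R@T[:3,:3]@(np.linalg.inv(K)@[*uv,1]*[1,-1,-1]); o=p+R@T[:3,3]; return toj(o+d*(h-o[2])/d[2])
V=pickle.load(open("V.pkl","rb"));W=pickle.load(open("V2.pkl","rb"))[0]
print("notch",z(V[0],(199.5,95),.054),z(V[1],(358.5,93),.054))
print("pinhead, screw",z(W,(425,73),.107),z(W,(411.5,166),.097))
print("before",z(V[0],(380,85),.107),z(V[0],(374,172),.097))
print("fence left end, w2/v1",z(W,(178,139),.052),z(V[1],(126,155),.052))
print("work",z(W,(192,170),.044),z(W,(314,171),.044),z(W,(314,143),.044))
E
```

```text
notch [0.0522 0.0122 0.054 ] [0.0513 0.0201 0.054 ]
pinhead, screw [0.0524 0.019  0.107 ] [-0.0202  0.0195  0.097 ]
before [ 0.0527 -0.1555  0.107 ] [-0.02   -0.1553  0.097 ]
fence left end, w2/v1 [-2.000e-04  2.403e-01  5.200e-02] [-0.001   0.2387  0.052 ]
work [-0.0329  0.2339  0.044 ] [-0.034   0.1047  0.044 ] [-0.0047  0.1046  0.044 ]
```

The stop's middle is at y≈0.019 and the notch at ≈0.016–0.020, so it is seated. The workpiece spans 0.105–0.234 (129 mm, as it should). I push it right.

```bash
python3 - <<'E'
from h import *
st=lambda m:print(m,toj(robot.current_tool_pos()),fj(),round(robot.current_time_s(),2))
robot.move_to(jw(-.018,.278,.13),ORI); robot.line_to(jw(-.018,.278,.043)); robot.pause(.2); st("down")
hit=robot.line_to(jw(-.018,.240,.043),velocity=.04,f_stop=4); st(hit)
if not hit: hit=robot.line_to(jw(-.018,.200,.043),velocity=.03,f_stop=4); st(hit)
y=.200
while not hit and y>.176:
    y-=.001; robot.line_to(jw(-.018,y,.043),velocity=.01); robot.pause(.05)
    f=np.mean([fj()[1] for _ in range(4)]); print(round(y,4),toj(robot.current_tool_pos())[1],round(f,2),round(robot.current_time_s(),2))
    hit=f>3.5
E
```

```text
down [-0.0171  0.2787  0.0446] [-0.35  0.19  0.62] 20.03
False [-0.0181  0.2403  0.0431] [ 0.03 -0.03 -0.37] 21.13
False [-0.0181  0.1999  0.0429] [-0.21 -0.57 -0.68] 22.62
0.199 0.1991 -0.31 22.92
0.198 0.1979 0.08 23.22
0.197 0.1968 0.51 23.52
0.196 0.1959 -0.08 23.82
0.195 0.1949 0.15 24.12
0.194 0.1939 -0.22 24.42
0.193 0.1929 0.52 24.72
0.192 0.1919 0.34 25.02
0.191 0.1909 0.57 25.32
0.19 0.1899 1.85 25.62
0.189 0.1889 0.73 25.92
0.188 0.1882 0.96 26.22
0.187 0.1874 2.8 26.52
0.186 0.1866 2.32 26.82
0.185 0.1863 5.63 27.12
```

It butted with 5.6 N, below the 13 N that would drive the stop out. I withdraw and look.

```bash
python3 - <<'E'
from h import *
import pickle
robot.pause(.2)
robot.line_to(jw(-.018,.23,.043),velocity=.08); robot.line_to(jw(-.018,.23,.21),velocity=.2)
robot.move_to(jw(-.05,.10,.21),ORI)
im=vision.grab_frame("wrist"); s=vision.grab_frame("scene")
a=cv2.resize(im[40:220,170:460],(800,497),interpolation=2)
cv2.imwrite("pics/w3.png",a[:,:,::-1]); pickle.dump([(np.array(robot.current_tool_pos()),np.array(robot.current_eef_rot()))],open("V3.pkl","wb"))
print(robot.current_time_s(),fj())
E
```

```text
29.7167 [-0.45  0.51  0.17]
```

View pics/w3.png

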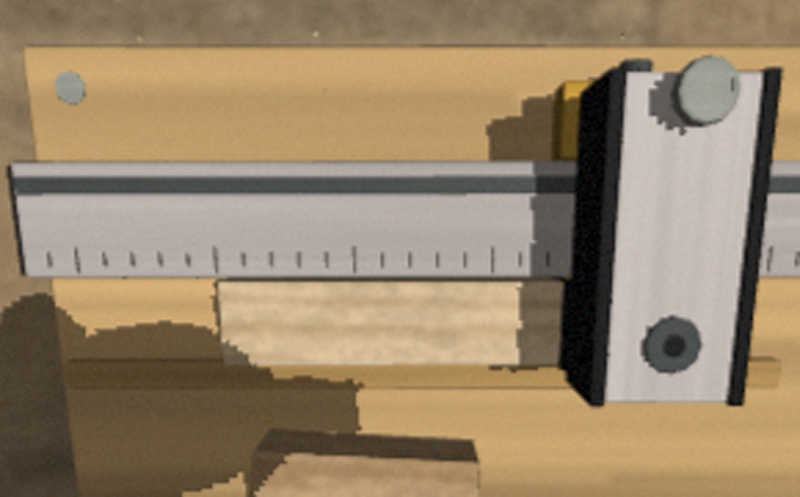

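The workpiece's right end now meets the stop's left cheek (crop ~(565,320)). I check numerically that the stop has not shifted since it was seated.

```bash
python3 - <<'E'
from h import *
import pickle
print(pickle.load(open("V2.pkl","rb")),pickle.load(open("V3.pkl","rb")))
a=cv2.imread("pics/w2.png"); b=vision.grab_frame("wrist")[:,:,::-1].copy()
U=8
for n,(x0,x1,y0,y1) in dict(screw=(400,424,155,178),top=(380,452,60,188),base=(180,215,58,85),fence=(170,230,95,143),pencil=(470,590,190,222)).items():
    t=cv2.resize(a[y0:y1,x0:x1],None,fx=U,fy=U,interpolation=2); s=cv2.resize(b[y0-6:y1+6,x0-6:x1+6],None,fx=U,fy=U,interpolation=2)
    _,m,_,l=cv2.minMaxLoc(cv2.matchTemplate(s,t,cv2.TM_CCOEFF_NORMED)); print(n,round(m,3),l[0]/U-6,l[1]/U-6)
E
```

```text
[(array([0.53821456, 0.09188671, 0.20868371]), array([ 1.79892923e+02,  1.16458256e-01, -7.54365578e+00]))] [(array([0.53856477, 0.09400959, 0.2094678 ]), array([-1.79935350e+02,  6.11076166e-02, -7.45064587e+00]))]
screw 0.979 4.75 0.375
top 0.99 5.0 0.375
base 0.961 3.375 0.25
fence 0.956 3.375 -0.125
pencil 0.99 2.25 0.625
```

The stop shifted by less than 1 mm, the workpiece's end meets it, and the gripper is clear. I hand in.

```bash
python3 -c "
from h import *
robot.pause(.3); print(workorder.close_job(), robot.current_time_s())"
```

```text
the job is handed in; nothing more can be done
the job is handed in; nothing more can be done
```

I handed the job in at about 30 s on the robot's clock: the stop is seated in the notch as judged by the force drop and the camera (I took no direct reading of the pin's height), the workpiece's end is butted against it, and the arm is withdrawn; no verdict came back.

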